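Uncover the steel dish and slide it under the dispenser

ROBOT

A 6-joint arm with a two-finger parallel gripper is mounted at the origin on the work surface. World frame = base frame: x ahead of the robot, y to its left, z up, the work surface at z = 0. Lengths are in m, angles in rad, forces in N, time in s.
With the tool pointing down it reaches from about 0.3 to 0.775 m from the base axis. Payload 14.6 kg.
Tool frame: the origin (TCP) lies on the mounting face of the last link; the fingertips stand 199 mm ahead of it and the grasp point (between the pads) lies 180 mm ahead of it; z points along the fingers, y is the line along which they close (so a half turn about z gives the same grasp; the last joint's range is limited). The gripper opens to 94 mm and grips with 3 to 60 N. Pads are 16 mm wide; open, the fingers measure 119 mm over their backs; the gripper's body (75 mm by 177 mm) begins 78 mm behind the grasp point.
Start: joints at [1.118, 0.3, 1.521, -0, 1.321, -0.067], TCP at [0.207, 0.51, 0.405] pointing down, gripper open.
Joint ranges: [-3.03, 3.03], [-0.79, 2.21], [0.23, 2.52], [-1.04, 4.18], [0, 3.07], [-2.55, 2.55]. Speed limits (rad/s): [2.22, 2.22, 2.57, 3.14, 3.14, 3.14].

INTERFACE

Orientations are given as [roll, pitch, yaw] about the fixed x, y, z axes, in that order (R = Rz(yaw) Ry(pitch) Rx(roll)).
In Python, from station import telemetry, cams, workorder, finder gives the robot as it stands.
- The arm moves only by the tool jog_arm, never from a script. Its argument "rows" is a list of rows, each an object with "gripper": the finger opening in m, from 0 to 0.094; "slide": the shift along the tool's x, y, z in m, a list of three; "spin": the turn about the tool's z in rad. In form: [{"gripper": gripper, "slide": [tx, ty, tz], "spin": spin}, ...]. A call has 1 to 8 rows; each row is the pose to reach, as a shift and turn from the pose commanded when the call began, along the tool's axes at that moment; what a row does not reach only later rows make up. A row lasts 1/10 s, in which the tool goes at most 50 mm and 8.59 degrees, less where a joint would pass 70% of its speed; a pose out of reach is approached as far as the arm can. A call with a gripper value outside its range is refused whole. The fingers move at their own pace and stop on an object; "squeeze" is the grip in N (left out, the last holds). Time passes only in rows, so rows that repeat a pose let the fingers close. It gives the time, the measured TCP pose, the force, the opening and the grip force at its end, in the units of the state.
- telemetry.get_obs(): the state, without advancing time (a new reading comes with each control period).
- cams.camera(name): name is "scene" or "top" or "wrist"; returns (picture, depth): 480x640x3 uint8, red, green, blue; 480x640 float32, m along the optical axis (not along the pixel's ray), 0 where there is no reading.
- cams.camera_info(name): a dict with "camera_matrix" (3x3 intrinsics, pixels), "R" (3x3) and "t" (3): a world point X has camera coordinates R X + t; the wrist camera has in their place "tool_from_camera" (4x4, takes a point from camera to tool coordinates, whose origin is the TCP and whose axes are the flange's). Camera axes: x right, y down, z forward; pixel columns grow to the right and rows downward; lengths in m; the calibration is good to about 2 mm. The wrist camera is an equidistant fisheye: a pixel r from the principal point sees the ray r / f radians off the axis. A picture is of the moment at which its call begins: read the wrist's pose just before it. camera_info takes no time and is no camera call.
- workorder.hand_in(): hands the job in; it is judged then, once.
Trained networks look in the newest picture that a camera, given by its name, has taken for a name from the list of things; names that differ only in an ending like _2 or _b are one class to them, and where a whole thing is asked for, a point or a joint stands for the part that bears it (a point fixed in the world has none). Each returns a list of dicts, best first, with "confidence" (0 to 1); they miss things now and then, are a little off and sometimes report something else, mostly with a low value. They report only what shows in the picture. A call takes as long as a camera call. They do not tell look-alikes from the thing itself.
- finder.find_in(target, camera): "point" ([x, y, z] in m, in world coordinates, good to about 4 mm: the middle of the surface that is visible of it).
- finder.masks_of(target, camera): "region" (480x640 bool, what is visible of it).
The state is a dict: "time_s": time; "qpos": joint angles; "joint_vel": joint speeds; "tau": joint torques, N m; "ee_pos": TCP position; "eef_rot": TCP orientation; "force": force on the tool from outside, world axes, zero at the start; "moment": the same for the moment, N m; "grip_width": finger opening in m; "grip_force": force on a finger pad.
Only numpy, scipy, OpenCV 4.12 (cv2) and the standard library are available. Lean on these libraries where they do the work, as an engineer would, in place of code of your own. Each camera call takes 0.05 s, during which the arm holds its last target. There are 200 camera calls.

TASK

Lift the blue lid off the steel dish by its black knob and set it down gently, knob up and centred on the round green pad in the grey tray. Then slide the open dish along the bench, without lifting it, until it stands centred on the red ring under the dispenser's spout. Leave the bottles and the beaker standing where they are.

Things in the scene. Friction and masses are not known exactly. Their poses are not given: they have to be found in the camera images.
- lid: loose round blue lid, 136 mm across, 5 mm thick, 0.15-0.31 kg. Origin: centre of the plate's underside, which rests on the dish's rim; z up. Below it a plug 110 mm across, 8 mm deep, with 7 mm play in the dish's mouth. Above: neck 16 mm across to 22 mm above the origin, then a black knob 32 mm across from 22 to 42 mm. Set down, it rests on the plug (origin 8 mm above the pad's top)
- dish: open round steel dish, loose on the bench, 132 mm outside diameter, 60 mm tall, wall 4 mm, floor 5 mm, 0.4-0.65 kg; too wide to grip across, it slides when pushed low on its side. Origin at the centre of its underside, z up. It starts with the lid on
- tray: fixed low grey tray, 330 mm (its x) by 190 mm (its y), walls 5 mm thick, 20 mm tall; origin at the centre of its underside. The pad lies in one half, a bottle stands in the other, each 72 mm from the middle along its x; which is which varies. It is left or right on the bench, the dispenser on the other side
- pad: round green pad fixed in the tray, 124 mm across, 3 mm thick; origin at the centre of its underside (5 mm above the bench, so its top is 8 mm above the bench)
- dispenser: white bench dispenser, fixed. Its x axis points from the red ring (centre 70 mm along x from its origin) to the column behind, roughly away from the robot. Behind the ring's centre: foot (120 mm wide, 30 high) from 112 mm; column (48 wide, 244 high) from 130 mm; steel spout, 12 mm thick, reaching forward to 36 mm, its lowest point 159 mm above the bench
- fill_mark (a point): centre of the red ring painted flat on the bench under the spout, 132 mm across (the size of the dish), at bench height; its axes are the dispenser's. Open from the robot's side; the amber and black bottles stand to the two sides of it
- amber_bottle: amber glass bottle with a blue cap, 60 mm across and 140 mm tall, standing upright and loose; origin at the centre of its underside, z up. A bystander, about 120 mm to one side (+y or -y of the dispenser varies) of the ring and 30 mm past its centre
- black_bottle: black bottle with a white cap, 56 mm across and 130 mm tall, standing upright and loose; origin at the centre of its underside, z up. A bystander, about 120 mm to the other side of the ring and 30 mm past its centre
- tray_bottle: amber glass bottle with a red cap, 58 mm across and 130 mm tall, standing upright and loose; origin at the centre of its underside, z up. A bystander, in the tray beside the pad
- beaker: clear glass beaker, 64 mm across and 85 mm tall, standing upright and loose; origin at the centre of its underside, z up. A bystander, beyond the dish
Not all that is in view belongs to the job. Of the things that look like the lid, the middle-sized one is meant.

How it is judged:
By the outcome, as a careful person would: the job done as asked, in the order asked, and still so for the second after the job is handed in, with the robot touching nothing.
It also fails if it takes over 72 s, if anything falls off the work surface, if the arm or the gripper's body presses on something with over 40 N, if the wrist force passes 120 N, or if a joint passes its speed limit or range.

## Working session

There is one attempt and no reset: what is moved stays moved. The work goes in short steps, Python scripts to look and compute and a tool call to move; the robot and the scene stay as the last step left them, time stands still between calls to the robot, and variables do not carry over. Pictures are saved under pics/ and viewed, at most 10 in all, crops included, and the job is handed in when it is done.

Besides the shell and the picture viewer there is one more tool, called after "Call:" by a JSON object that holds its "method" and its "body". jog_arm: Moves the arm, as the interface text tells. Its arguments: {"type":"object","properties":{"rows":{"type":"array","items":{"type":"object","properties":{"gripper":{"type":"number"},"slide":{"type":"array","items":{"type":"number"}},"spin":{"type":"number"}}}},"squeeze":{"type":"number"}},"required":["rows"]}

```bash
mkdir -p pics
cat > h.py <<'E'
import numpy as np, cv2
from station import telemetry, cams, workorder, finder
def cloud(cam):
    pic,d=cams.camera(cam); i=cams.camera_info(cam); K=np.array(i["camera_matrix"])
    v,u=np.indices(d.shape); P=np.stack([(u-K[0,2])/K[0,0]*d,(v-K[1,2])/K[1,1]*d,d],-1)
    W=(P-np.array(i["t"]))@np.array(i["R"]); W[d==0]=np.nan
    return pic,W
def save(n,p): cv2.imwrite(f"pics/{n}.png",cv2.cvtColor(p,cv2.COLOR_RGB2BGR))
E
python3 - <<'E'
from h import *
o=telemetry.get_obs(); print(o["time_s"],o["ee_pos"],o["eef_rot"],o["force"])
for c in ["top","scene"]:
    p,W=cloud(c); save(c+"0",p); np.save(c+"W.npy",W)
    for n in "lid dish tray pad dispenser fill_mark amber_bottle black_bottle tray_bottle beaker".split():
        print(c,n,[(np.round(r["point"],3).tolist(),round(r["confidence"],2)) for r in finder.find_in(n,c)[:4]])
E
```

```text
0.0 [0.20696048 0.50953604 0.40408772] [-3.14044914e+00 -5.34865276e-05  2.75580367e+00] [ 0.16047369  0.80410672 -0.99327503]
top lid [([0.459, -0.042, 0.066], 0.9), ([0.236, -0.259, 0.016], 0.83), ([0.33, 0.098, 0.009], 0.8)]
top dish []
top tray [([0.513, 0.312, 0.007], 0.97), ([0.712, -0.294, 0.101], 0.23)]
top pad [([0.61, 0.289, 0.006], 0.86)]
top dispenser [([0.71, -0.295, 0.108], 0.64)]
top fill_mark [([0.712, -0.297, 0.104], 0.71)]
top amber_bottle [([0.517, 0.31, 0.004], 0.4), ([0.713, -0.296, 0.101], 0.22)]
top black_bottle [([0.596, -0.184, 0.089], 0.76)]
top tray_bottle [([0.462, 0.305, 0.093], 0.64)]
top beaker [([0.682, -0.022, 0.048], 0.65)]
scene lid [([0.34, 0.102, 0.015], 0.88), ([0.465, -0.038, 0.065], 0.83), ([0.25, -0.254, 0.014], 0.78)]
scene dish [([0.516, -0.024, 0.037], 0.71)]
scene tray [([0.55, 0.305, 0.005], 0.56)]
scene pad [([0.616, 0.29, 0.009], 0.85)]
scene dispenser [([0.747, -0.293, 0.114], 0.59), ([0.616, 0.29, 0.01], 0.33)]
scene fill_mark [([0.745, -0.288, 0.118], 0.81)]
scene amber_bottle []
scene black_bottle [([0.624, -0.185, 0.08], 0.67)]
scene tray_bottle [([0.489, 0.31, 0.08], 0.77)]
scene beaker [([0.672, -0.026, 0.056], 0.58)]
```

```bash
ls . pics
```

```text
.:
h.py
pics
sceneW.npy
topW.npy

pics:
scene0.png
top0.png
```

View pics/top0.png

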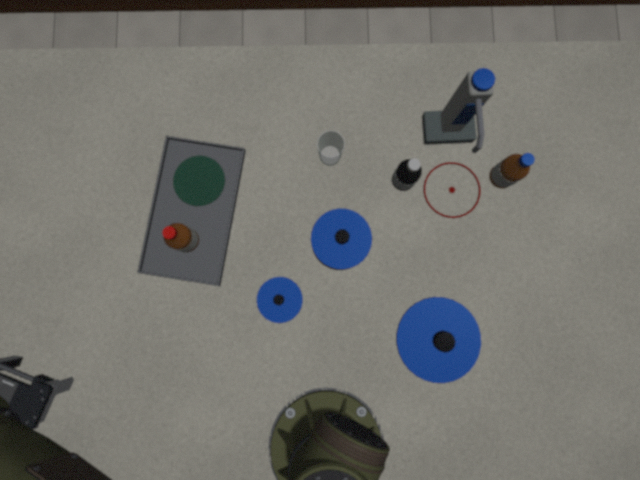

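View pics/scene0.png

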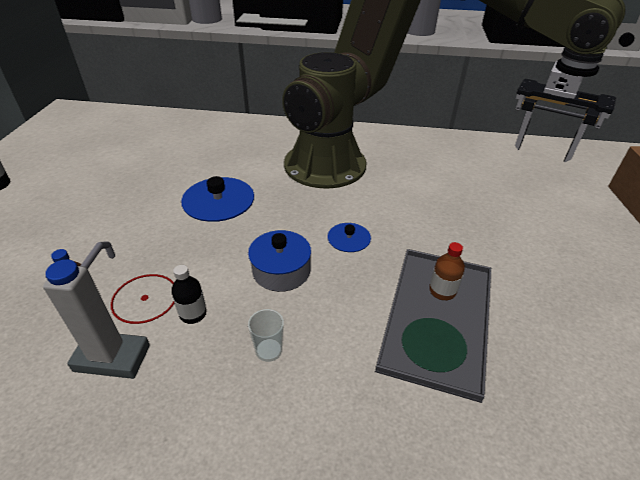

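The top picture shows the right lid on the dish at pixel (342,238). The pad is at (199,181), the ring at (452,190), the black bottle at (406,175), the amber one at (510,170), and the beaker at (330,148). The larger and smaller lids, at (440,340) and (279,300), are decoys.

Run:
```python
from h import *
def circ(P):
    A=np.c_[P,np.ones(len(P))]; s=np.linalg.lstsq(A,(P**2).sum(1),rcond=None)[0]; c=s[:2]/2
    return np.round([*c,np.sqrt(s[2]+c@c)],4)
for cam in ["top","scene"]:
    W=np.load(cam+"W.npy"); p=cv2.imread(f"pics/{cam}0.png"); b,g,r=[p[...,k].astype(int) for k in range(3)]
    i=cams.camera_info(cam); 
    print(cam,"campos",np.round(-np.array(i["R"]).T@np.array(i["t"]),3))
    x,y,z=W[...,0],W[...,1],W[...,2]
    def rim(m):
        m=m.astype(np.uint8); cs=max(cv2.findContours(m,0,1)[0],key=cv2.contourArea)[:,0]
        Q=W[cs[:,1],cs[:,0]]; return Q
    # ray-plane intersection for edge pixels
    K=np.array(i["camera_matrix"]);R=np.array(i["R"]);C=-R.T@np.array(i["t"])
    def onplane(uv,h):
        d=np.c_[uv,np.ones(len(uv))]@np.linalg.inv(K).T@R; s=(h-C[2])/d[:,2]; return C[:2]+s[:,None]*d[:,:2]
    def ell(m,h):
        n,l,st,_=cv2.connectedComponentsWithStats(m.astype(np.uint8)); k=1+np.argmax(st[1:,4])
        cs=max(cv2.findContours((l==k).astype(np.uint8),0,1)[0],key=cv2.contourArea)
        cs=cv2.convexHull(cs)[:,0].astype(float); return circ(onplane(cs,h))
    near=(np.hypot(x-.465,y+.04)<.1)
    blue=(b>120)&(r<80)
    print("lid",ell(blue&near,.065))
    blk=near&(b<60)&(r<60)&(z>.07)
    v,u=np.nonzero(blk); print("knob",len(v),np.nanmedian(W[blk],0), np.nanmax(z[blk]))
    t=blk&(z>.098); print("knobtop",t.sum(),np.nanmean(W[t],0) if t.any() else '')
    print("plate z",np.nanmedian(z[blue&near]))
    print("pad",ell((g>r+20)&(x>.5)&(y>.15),.008), np.nanmedian(z[(g>r+20)&(x>.5)&(y>.15)]))
    red=(r>g+50)&(r>b+50)&(np.hypot(x-.6,y+.29)<.12)&(z<.03)
    v,u=np.nonzero(red); P=onplane(np.c_[u,v].astype(float),0); P0=P
    c=np.median(P,0); 
    for _ in range(5):
        e=np.abs(np.hypot(*(P0-c).T)-.064)<.012; f=circ(P0[e]); c=f[:2]
    print("ring",f,e.sum(), "dot",P0[np.hypot(*(P0-c).T)<.02].mean(0))
    for n,cx,cy in [("black",.62,-.185),("amber",.62,-.41),("beaker",.68,-.025),("tb",.475,.307)]:
        m=(np.hypot(x-cx,y-cy)<.08)&(z>.012+.012*(n=="tb"))&(z<.2); Q=W[m]; 
        t=Q[:,2]>np.nanpercentile(Q[:,2],90); print(n,len(Q),Q.min(0).round(3),Q.max(0).round(3),"top",Q[t].mean(0).round(3))
    foot=(z>.02)&(z<.04)&(x>.68)&(y<-.2)&(y>-.4); Q=W[foot];
    if len(Q): print("foot",cv2.minAreaRect(Q[:,:2].astype(np.float32)), len(Q))
    sp=(z>.15)&(x>.5)&(x<.76)&(y<-.2)&(y>-.45); print("spout",W[sp].min(0),W[sp].max(0),sp.sum())
```

```text
top campos [0.335 0.014 1.027]
lid [ 0.4582 -0.0378  0.0663]
knob 136 [ 0.4570215  -0.03785748  0.10192124] 0.10820276835633762
knobtop 136 [ 0.45684443 -0.0375282   0.10205362]
plate z 0.06499795921744098
pad [0.6091 0.2931 0.0589] 0.008308093074138479
ring [0. 0. 0.] 0 dot [nan nan]
black 700 [ 0.575 -0.217  0.012] [ 0.63  -0.163  0.133] top [ 0.603 -0.191  0.131]
amber 1026 [ 0.578 -0.45   0.012] [ 0.636 -0.395  0.143] top [ 0.609 -0.426  0.14 ]
beaker 607 [ 0.636 -0.049  0.012] [0.698 0.012 0.09 ] top [ 0.666 -0.015  0.086]
tb 779 [0.438 0.288 0.025] [0.495 0.345 0.139] top [0.467 0.318 0.137]
foot ((0.7273372411727905, -0.3026847541332245), (0.07454819977283478, 0.12080233544111252), 1.1725817918777466) 987
spout [ 0.61477243 -0.3273909   0.15018124] [ 0.7571076  -0.27781559  0.24708056] 1606
scene campos [1.132 0.131 0.712]
lid [ 0.4588 -0.0403  0.0667]
knob 192 [ 0.46614225 -0.03880233  0.1002901 ] 0.10536549470667542
knobtop 122 [ 0.46050221 -0.03981152  0.10145481]
plate z 0.06479014346569657
pad [0.61   0.2907 0.061 ] 0.007822483325564861
ring [ 0.5776 -0.3105  0.0659] 300 dot [ 0.57823088 -0.31015355]
black 1348 [ 0.581 -0.22   0.012] [ 0.634 -0.165  0.133] top [ 0.606 -0.193  0.129]
amber 188 [ 0.581 -0.444  0.09 ] [ 0.622 -0.411  0.141] top [ 0.605 -0.427  0.141]
beaker 1411 [ 0.636 -0.053  0.012] [0.699 0.01  0.088] top [ 0.671 -0.022  0.085]
tb 1259 [0.448 0.286 0.024] [0.499 0.343 0.137] top [0.47  0.315 0.134]
foot ((0.7298926115036011, -0.305715411901474), (0.07564572989940643, 0.12048766762018204), 2.1759283542633057) 1482
spout [ 0.61516393 -0.32858519  0.15001989] [ 0.75988687 -0.27993298  0.24627066] 2967<stdin>:34: RuntimeWarning: Mean of empty slice.
  ret = um.true_divide(
```

```bash
cat >> h.py <<'E'
from scipy.spatial.transform import Rotation as Ro
def go(x,y,z,yaw):
    o=telemetry.get_obs(); R=Ro.from_euler("xyz",o["eef_rot"])
    s=R.inv().apply(np.array([x,y,z])-o["ee_pos"]); dy=-(yaw-o["eef_rot"][2]); dy=(dy+np.pi)%(2*np.pi)-np.pi
    print("t",round(o["time_s"],2),"q",np.round(o["qpos"],2),"slide",s.round(4),"spin",round(dy,3),"F",np.round(o["force"],1),"rot",np.round(o["eef_rot"],3))
E
python3 -c "
from h import *
go(.4585,-.039,.38,np.pi)"
```

```text
t 1.1 q [ 1.12  0.3   1.52  0.    1.32 -0.07] slide [-0.4395 -0.4136  0.0246] spin -0.386 F [0.  0.2 0.7] rot [-3.142 -0.     2.756]
```

Call:
{"method": "jog_arm", "body": {"rows": [{"gripper": 0.094, "slide": [-0.4395, -0.4136, 0.0246], "spin": -0.386}, {"gripper": 0.094, "slide": [-0.4395, -0.4136, 0.0246], "spin": -0.386}, {"gripper": 0.094, "slide": [-0.4395, -0.4136, 0.0246], "spin": -0.386}, {"gripper": 0.094, "slide": [-0.4395, -0.4136, 0.0246], "spin": -0.386}, {"gripper": 0.094, "slide": [-0.4395, -0.4136, 0.0246], "spin": -0.386}, {"gripper": 0.094, "slide": [-0.4395, -0.4136, 0.0246], "spin": -0.386}, {"gripper": 0.094, "slide": [-0.4395, -0.4136, 0.0246], "spin": -0.386}, {"gripper": 0.094, "slide": [-0.4395, -0.4136, 0.0246], "spin": -0.386}], "squeeze": 25}}

```text
time_s: 1.9
ee_pos: [0.3722, 0.148, 0.3888]
eef_rot: [3.141, 0.001, -3.141]
force: [0.9, 2.0, -0.4]
grip_width: 0.0943
grip_force: 0.0
```

```bash
python3 -c "
from h import *
go(.4585,-.039,.38,np.pi)"
```

```text
t 1.9 q [ 0.29 -0.03  1.93  0.    1.24 -1.28] slide [-0.0862 -0.187   0.0088] spin 0.0 F [ 0.9  2.  -0.4] rot [ 3.141e+00  1.000e-03 -3.141e+00]
```

Call:
{"method": "jog_arm", "body": {"rows": [{"gripper": 0.094, "slide": [-0.0862, -0.187, 0.0088], "spin": 0}, {"gripper": 0.094, "slide": [-0.0862, -0.187, 0.0088], "spin": 0}, {"gripper": 0.094, "slide": [-0.0862, -0.187, 0.0088], "spin": 0}, {"gripper": 0.094, "slide": [-0.0862, -0.187, 0.0088], "spin": 0}, {"gripper": 0.094, "slide": [-0.0862, -0.187, 0.0088], "spin": 0}, {"gripper": 0.094, "slide": [-0.0862, -0.187, 0.0088], "spin": 0}, {"gripper": 0.094, "slide": [-0.0862, -0.187, 0.0088], "spin": 0}]}}

```text
time_s: 2.6
ee_pos: [0.4579, -0.0362, 0.3798]
eef_rot: [3.141, -0.0, -3.141]
force: [0.2, 0.2, 0.4]
grip_width: 0.094
grip_force: 0.0
```

```bash
cat >> h.py <<'E'
def wrist():
    o=telemetry.get_obs(); pic,d=cams.camera("wrist"); i=cams.camera_info("wrist"); K=np.array(i["camera_matrix"]); T=np.array(i["tool_from_camera"])
    v,u=np.indices(d.shape); a=(u-K[0,2])/K[0,0]; b=(v-K[1,2])/K[1,1]; th=np.hypot(a,b); k=np.tan(np.minimum(th,1.5))/np.maximum(th,1e-9)
    P=np.stack([a*k*d,b*k*d,d],-1); P=P@T[:3,:3].T+T[:3,3]
    W=P@Ro.from_euler("xyz",o["eef_rot"]).as_matrix().T+o["ee_pos"]; W[d==0]=np.nan
    return pic,W
def circ(P):
    A=np.c_[P,np.ones(len(P))]; s=np.linalg.lstsq(A,(P**2).sum(1),rcond=None)[0]; c=s[:2]/2
    return np.round([*c,np.sqrt(s[2]+c@c)],4)
def rimfit(W,m):
    cs=max(cv2.findContours(m.astype(np.uint8),0,1)[0],key=cv2.contourArea); cs=cv2.convexHull(cs)[:,0]
    Q=W[cs[:,1],cs[:,0]]; Q=Q[np.isfinite(Q[:,0])][:,:2]
    for _ in range(4):
        f=circ(Q); e=np.abs(np.hypot(*(Q-f[:2]).T)-f[2]); Q=Q[e<=max(.003,np.percentile(e,80))]
    return f,len(Q)
E
python3 - <<'E'
from h import *
go(.4585,-.039,.272,np.pi)
p,W=wrist(); save("w1",p)
x,y,z=np.moveaxis(W,-1,0); near=np.hypot(x-.4585,y+.039)<.09
m=near&(z>.057)&(z<.075); k=near&(z>.09)&(z<.115)&(p.max(-1)<70)
print("plate",rimfit(W,m|k),np.nanmedian(z[m])); print("knob",k.sum(),rimfit(W,k),np.nanmedian(z[k]))
print(cams.camera_info("wrist")["tool_from_camera"])
E
```

```text
t 2.6 q [-0.16  0.12  1.8   0.    1.22 -1.73] slide [-0.0006 -0.0028  0.1078] spin 0.001 F [0.2 0.2 0.4] rot [ 3.141 -0.    -3.141]
plate (array([ 0.4569, -0.039 ,  0.0676]), 51) 0.06496048740735966
knob 1274 (array([ 0.4558, -0.0388,  0.0144]), 27) 0.1018084751554309
[[-3.03914167e-04 -9.71547806e-01 -2.36843341e-01  7.03644624e-02]
 [ 9.99999927e-01 -2.40910749e-04 -2.94953765e-04  1.47485248e-03]
 [ 2.29503577e-04 -2.36843414e-01  9.71547809e-01  1.99886399e-02]
 [ 0.00000000e+00  0.00000000e+00  0.00000000e+00  1.00000000e+00]]
```

View pics/w1.png

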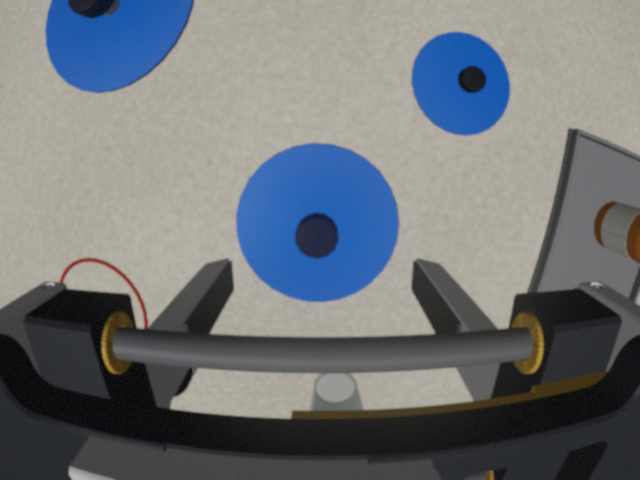

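The wrist view shows the lid at (317,222) with its knob at (316,236), centred between the open fingers. I'll descend and grip.

Call:
{"method": "jog_arm", "body": {"rows": [{"gripper": 0.094, "slide": [0, -0.001, 0.05], "spin": 0}, {"gripper": 0.094, "slide": [0, -0.001, 0.085], "spin": 0}, {"gripper": 0.094, "slide": [0, -0.001, 0.108], "spin": 0}, {"gripper": 0.094, "slide": [0, -0.001, 0.108], "spin": 0}, {"gripper": 0.094, "slide": [0, -0.001, 0.108], "spin": 0}]}}

```text
time_s: 3.15
ee_pos: [0.4584, -0.0373, 0.2727]
eef_rot: [-3.142, 0.001, -3.14]
force: [-0.6, -0.7, 2.1]
grip_width: 0.094
grip_force: 0.0
```

Call:
{"method": "jog_arm", "body": {"rows": [{"gripper": 0.02, "slide": [0, 0, 0], "spin": 0}, {"gripper": 0.02, "slide": [0, 0, 0], "spin": 0}, {"gripper": 0.02, "slide": [0, 0, 0], "spin": 0}, {"gripper": 0.02, "slide": [0, 0, 0], "spin": 0}, {"gripper": 0.02, "slide": [0, 0, 0], "spin": 0}, {"gripper": 0.02, "slide": [0, 0, 0], "spin": 0}]}}

```text
time_s: 3.75
ee_pos: [0.4582, -0.0381, 0.2718]
eef_rot: [-3.142, 0.0, -3.141]
force: [-0.7, 0.3, -0.7]
grip_width: 0.0496
grip_force: 0.0
```

Call:
{"method": "jog_arm", "body": {"rows": [{"gripper": 0.02, "slide": [0, 0, 0], "spin": 0}, {"gripper": 0.02, "slide": [0, 0, 0], "spin": 0}, {"gripper": 0.02, "slide": [0, 0, 0], "spin": 0}, {"gripper": 0.02, "slide": [0, 0, 0], "spin": 0}, {"gripper": 0.02, "slide": [0, 0, 0], "spin": 0}]}}

```text
time_s: 4.25
ee_pos: [0.4582, -0.0381, 0.2717]
eef_rot: [-3.141, 0.0, -3.141]
force: [0.2, -1.4, -0.3]
grip_width: 0.0316
grip_force: 25.0
```

Call:
{"method": "jog_arm", "body": {"rows": [{"gripper": 0.02, "slide": [0, 0, -0.004], "spin": 0}, {"gripper": 0.02, "slide": [0, 0, -0.01], "spin": 0}, {"gripper": 0.02, "slide": [0, 0, -0.02], "spin": 0}, {"gripper": 0.02, "slide": [0, 0, -0.04], "spin": 0}, {"gripper": 0.02, "slide": [0, 0, -0.07], "spin": 0}, {"gripper": 0.02, "slide": [0, 0, -0.1], "spin": 0}, {"gripper": 0.02, "slide": [0, 0, -0.13], "spin": 0}, {"gripper": 0.02, "slide": [0, 0, -0.14], "spin": 0}]}}

```text
time_s: 5.05
ee_pos: [0.4581, -0.038, 0.4151]
eef_rot: [-3.141, 0.005, -3.141]
force: [0.2, -0.4, -2.5]
grip_width: 0.0317
grip_force: 25.0
```

Run:
```python
from h import *
p,W=wrist(); save("w2",p)
x,y,z=np.moveaxis(W,-1,0); o=telemetry.get_obs(); e=o["ee_pos"]; print(e,o["grip_width"],o["grip_force"])
m=(p[...,2]>110)&(p[...,0]<90)&(np.hypot(x-e[0],y-e[1])<.1)&(z>e[2]-.26)
print("plate",rimfit(W,m),np.nanmedian(z[m]))
Q=W[m]; print("plane",np.linalg.lstsq(np.c_[Q[:,:2]-e[:2],np.ones(len(Q))],Q[:,2],rcond=None)[0])
p,W=cloud("top"); save("top2",p); x,y,z=np.moveaxis(W,-1,0)
go(.6095,.292,e[2],np.pi)
```

```text
[ 0.45815758 -0.03803136  0.41486365] 0.03139426567668782 24.999656081199646
plate (array([ 0.457 , -0.0367,  0.0662]), 30) 0.20822808015054597
plane [ 0.01176523 -0.00115048  0.2096546 ]
t 5.15 q [-0.16  0.09  1.75  0.    1.3  -1.73] slide [-0.1514  0.33   -0.0018] spin 0.0 F [ 0.2 -0.4 -2. ] rot [-3.141e+00  2.000e-03 -3.141e+00]
```

View pics/w2.png

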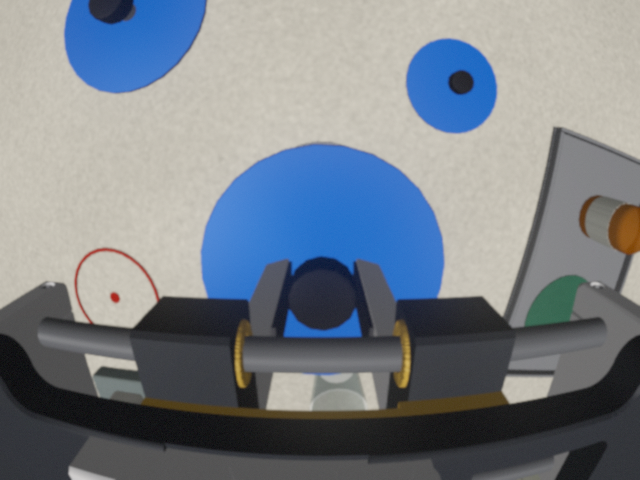

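The lid is held level, with the knob between the fingers at (322,292). Next I'll carry it to the pad at height.

Call:
{"method": "jog_arm", "body": {"rows": [{"gripper": 0.02, "slide": [-0.015, 0.033, 0], "spin": 0}, {"gripper": 0.02, "slide": [-0.034, 0.073, 0], "spin": 0}, {"gripper": 0.02, "slide": [-0.053, 0.116, 0], "spin": 0}, {"gripper": 0.02, "slide": [-0.072, 0.158, 0], "spin": 0}, {"gripper": 0.02, "slide": [-0.092, 0.2, 0], "spin": 0}, {"gripper": 0.02, "slide": [-0.111, 0.242, 0], "spin": 0}, {"gripper": 0.02, "slide": [-0.13, 0.284, 0], "spin": 0}, {"gripper": 0.02, "slide": [-0.145, 0.315, 0], "spin": 0}]}}

```text
time_s: 5.95
ee_pos: [0.6036, 0.2795, 0.409]
eef_rot: [-3.141, -0.003, -3.14]
force: [0.0, 0.0, -1.7]
grip_width: 0.0315
grip_force: 25.0
```

Call:
{"method": "jog_arm", "body": {"rows": [{"gripper": 0.02, "slide": [-0.004, 0.01, 0], "spin": 0}, {"gripper": 0.02, "slide": [-0.006, 0.015, 0], "spin": 0}, {"gripper": 0.02, "slide": [-0.006, 0.015, 0.02], "spin": 0}, {"gripper": 0.02, "slide": [-0.006, 0.015, 0.05], "spin": 0}, {"gripper": 0.02, "slide": [-0.006, 0.015, 0.08], "spin": 0}, {"gripper": 0.02, "slide": [-0.006, 0.015, 0.11], "spin": 0}, {"gripper": 0.02, "slide": [-0.006, 0.015, 0.13], "spin": 0}, {"gripper": 0.02, "slide": [-0.006, 0.015, 0.13], "spin": 0}]}}

```text
time_s: 6.75
ee_pos: [0.6086, 0.2906, 0.2781]
eef_rot: [-3.139, -0.006, 3.141]
force: [-0.6, -0.0, -2.2]
grip_width: 0.0314
grip_force: 25.0
```

Run:
```python
from h import *
go(.610,.292,.235,np.pi)
for cam in ("top","scene"):
    p,W=cloud(cam); save(cam+"3",p)
    x,y,z=np.moveaxis(W,-1,0)
    m=(p[...,2]>100)&(p[...,0]<90)&(np.hypot(x-.61,y-.29)<.1)&(z>.03)
    print(cam,m.sum(),rimfit(W,m) if m.any() else '',np.nanmedian(z[m]))
    b=(np.hypot(x-.458,y+.038)<.09)&(z>.05)&(z<.07); print("dish rim",rimfit(W,b))
    r=p.astype(int); red=(r[...,0]>r[...,1]+25)&(r[...,0]>r[...,2]+25)&(np.hypot(x-.578,y+.31)<.1)&(z<.02)
    print("ring",red.sum(),circ(W[red&(np.hypot(x-.578,y+.31)>.04)][:,:2]),"dot",W[red&(np.hypot(x-.578,y+.31)<.03)].mean(0))
```

```text
t 6.75 q [ 0.39  0.69  1.24 -0.    1.21 -1.18] slide [-0.0016  0.0015  0.0431] spin -0.001 F [-0.6 -0.  -2.2] rot [-3.139 -0.006  3.141]
top 504 (array([0.5897, 0.234 , 0.043 ]), 7) 0.07205289965647041
dish rim (array([ 0.4572, -0.0366,  0.0655]), 31)
ring 400 [ 0.5789 -0.3072  0.0658] dot [ 5.78795856e-01 -3.07346473e-01 -4.56097371e-05]
scene 2763 (array([0.6088, 0.29  , 0.0673]), 30) 0.0737647343927615
dish rim (array([ 0.4576, -0.0396,  0.0659]), 25)
ring 424 [ 0.5792 -0.3096  0.0658] dot [ 5.78814867e-01 -3.10145423e-01  4.00168197e-04]
```

View pics/scene3.png

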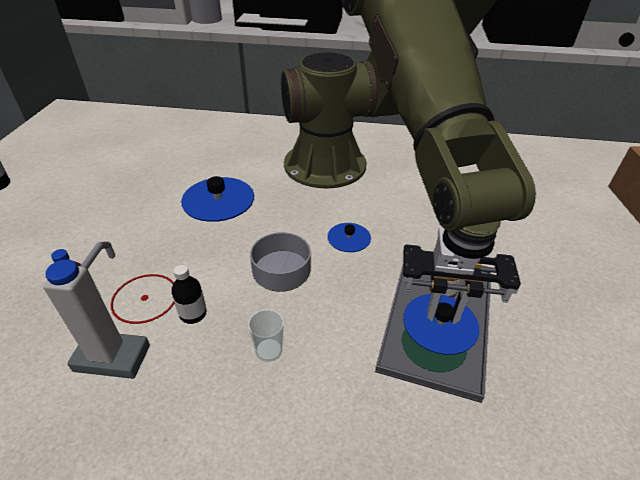

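The scene picture shows the lid level at (441,322), above the pad at (435,345). The dish is open at (281,260). I'll lower it gently.

Call:
{"method": "jog_arm", "body": {"rows": [{"gripper": 0.02, "slide": [-0.001, 0.001, 0.015], "spin": 0}, {"gripper": 0.02, "slide": [-0.001, 0.001, 0.028], "spin": 0}, {"gripper": 0.02, "slide": [-0.001, 0.001, 0.036], "spin": 0}, {"gripper": 0.02, "slide": [-0.001, 0.001, 0.04], "spin": 0}, {"gripper": 0.02, "slide": [-0.001, 0.001, 0.04], "spin": 0}, {"gripper": 0.02, "slide": [-0.001, 0.001, 0.04], "spin": 0}]}}

```text
time_s: 7.45
ee_pos: [0.6102, 0.293, 0.2421]
eef_rot: [3.141, 0.0, -3.141]
force: [0.2, 0.6, -2.1]
grip_width: 0.0315
grip_force: 25.0
```

Run:
```python
from h import *
go(.610,.292,.2277,np.pi)
p,W=cloud("scene")
x,y,z=np.moveaxis(W,-1,0)
m=(p[...,2]>100)&(p[...,0]<90)&(np.hypot(x-.61,y-.29)<.1)&(z>.015)
print(m.sum(),rimfit(W,m),np.nanmedian(z[m]))
```

```text
t 7.45 q [ 0.39  0.74  1.26 -0.    1.15 -1.18] slide [ 0.0003 -0.001   0.0144] spin 0.0 F [ 0.2  0.6 -2.1] rot [ 3.141  0.    -3.141]
2661 (array([0.6102, 0.2927, 0.0672]), 29) 0.03516089986364926
```

Call:
{"method": "jog_arm", "body": {"rows": [{"gripper": 0.02, "slide": [0, -0.0015, 0.004], "spin": 0}, {"gripper": 0.02, "slide": [0, -0.0015, 0.008], "spin": 0}, {"gripper": 0.02, "slide": [0, -0.0015, 0.011], "spin": 0}, {"gripper": 0.02, "slide": [0, -0.0015, 0.013], "spin": 0}, {"gripper": 0.02, "slide": [0, -0.0015, 0.013], "spin": 0}, {"gripper": 0.02, "slide": [0, -0.0015, 0.0135], "spin": 0}, {"gripper": 0.02, "slide": [0, -0.0015, 0.014], "spin": 0}, {"gripper": 0.02, "slide": [0, -0.0015, 0.014], "spin": 0}]}}

```text
time_s: 8.3
ee_pos: [0.6102, 0.2915, 0.2278]
eef_rot: [3.142, 0.0, -3.141]
force: [0.2, 0.1, -3.2]
grip_width: 0.0313
grip_force: 25.0
```

Call:
{"method": "jog_arm", "body": {"rows": [{"gripper": 0.02, "slide": [0, 0, 0.0005], "spin": 0}, {"gripper": 0.02, "slide": [0, 0, 0.001], "spin": 0}, {"gripper": 0.02, "slide": [0, 0, 0.001], "spin": 0}]}}

```text
time_s: 8.6
ee_pos: [0.6102, 0.2915, 0.2277]
eef_rot: [3.141, 0.0, -3.141]
force: [-4.7, -2.1, 6.1]
grip_width: 0.0318
grip_force: 25.0
```

Contact: +6 N up. I'll release slowly and rise.

Call:
{"method": "jog_arm", "body": {"rows": [{"gripper": 0.094, "slide": [0, 0, 0], "spin": 0}, {"gripper": 0.094, "slide": [0, 0, 0], "spin": 0}, {"gripper": 0.094, "slide": [0, 0, 0], "spin": 0}, {"gripper": 0.094, "slide": [0, 0, 0], "spin": 0}, {"gripper": 0.094, "slide": [0, 0, 0], "spin": 0}, {"gripper": 0.094, "slide": [0, 0, 0], "spin": 0}]}}

```text
time_s: 9.2
ee_pos: [0.6102, 0.2915, 0.2267]
eef_rot: [-3.142, -0.0, -3.141]
force: [1.3, -0.0, 0.3]
grip_width: 0.0761
grip_force: 0.0
```

Call:
{"method": "jog_arm", "body": {"rows": [{"gripper": 0.094, "slide": [0, 0, -0.02], "spin": 0}, {"gripper": 0.094, "slide": [0, 0, -0.06], "spin": 0}, {"gripper": 0.094, "slide": [0, 0, -0.1], "spin": 0}, {"gripper": 0.094, "slide": [0, 0, -0.14], "spin": 0}, {"gripper": 0.094, "slide": [0, 0, -0.16], "spin": 0}, {"gripper": 0.094, "slide": [0, 0, -0.16], "spin": 0}]}}

```text
time_s: 9.8
ee_pos: [0.6101, 0.2914, 0.3904]
eef_rot: [3.139, 0.005, -3.141]
force: [-0.3, -0.3, 0.4]
grip_width: 0.0943
grip_force: 0.0
```

Run:
```python
from h import *
p,W=cloud("scene")
x,y,z=np.moveaxis(W,-1,0)
m=(p[...,2]>100)&(p[...,0]<90)&(np.hypot(x-.61,y-.29)<.1)&(z>.015)
print(m.sum(),rimfit(W,m),np.nanmedian(z[m]))
Q=W[m]; print("plane",np.linalg.lstsq(np.c_[Q[:,:2]-[.61,.292],np.ones(len(Q))],Q[:,2],rcond=None)[0])
p,W=wrist(); save("w4",p); x,y,z=np.moveaxis(W,-1,0)
m=(p[...,2]>100)&(p[...,0]<90)&(np.hypot(x-.61,y-.29)<.1)&(z>.015); print("wrist",rimfit(W,m),np.nanmedian(z[m]))
go(.457,.028,.38,np.pi/2)
```

```text
3011 (array([0.6107, 0.2907, 0.0672]), 37) 0.020925062715878243
plane [-0.00071811 -0.00148534  0.02099161]
wrist (array([0.6087, 0.2929, 0.0672]), 52) 0.020929851935569788
t 9.9 q [ 0.39  0.6   1.13  0.    1.41 -1.18] slide [ 0.1531 -0.2634  0.0061] spin 1.571 F [-0.7  0.6 -1.2] rot [-3.141e+00 -1.000e-03 -3.141e+00]
```

View pics/w4.png

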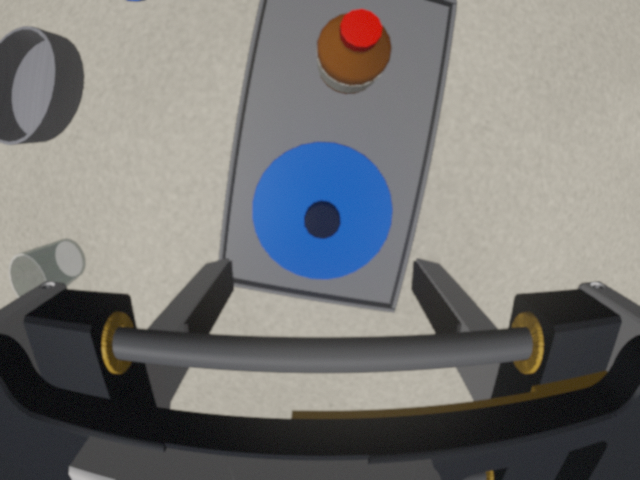

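The lid lies flat and centred at (322,210), with the bottle still standing at (360,45). Next I'll go behind the dish, on its +y side.

Call:
{"method": "jog_arm", "body": {"rows": [{"gripper": 0.08, "slide": [0.153, -0.2364, 0.006], "spin": 1.57}, {"gripper": 0.08, "slide": [0.153, -0.2364, 0.006], "spin": 1.57}, {"gripper": 0.08, "slide": [0.153, -0.2364, 0.006], "spin": 1.57}, {"gripper": 0.08, "slide": [0.153, -0.2364, 0.006], "spin": 1.57}, {"gripper": 0.08, "slide": [0.153, -0.2364, 0.006], "spin": 1.57}, {"gripper": 0.08, "slide": [0.153, -0.2364, 0.006], "spin": 1.57}, {"gripper": 0.08, "slide": [0.153, -0.2364, 0.006], "spin": 1.57}, {"gripper": 0.08, "slide": [0.153, -0.2364, 0.006], "spin": 1.57}]}}

```text
time_s: 10.7
ee_pos: [0.4567, 0.0542, 0.3794]
eef_rot: [-3.14, -0.001, 1.934]
force: [0.7, 0.5, -0.1]
grip_width: 0.0804
grip_force: 0.0
```

```bash
python3 -c "
from h import *
go(.457,.055,.30,np.pi/2)"
```

```text
t 10.7 q [ 0.04  0.12  1.8  -0.    1.22 -0.32] slide [0.0006 0.0008 0.0794] spin 0.363 F [ 0.7  0.5 -0.1] rot [-3.140e+00 -1.000e-03  1.934e+00]
```

Call:
{"method": "jog_arm", "body": {"rows": [{"gripper": 0.08, "slide": [0, 0.001, 0.03], "spin": 0.363}, {"gripper": 0.08, "slide": [0, 0.001, 0.06], "spin": 0.363}, {"gripper": 0.08, "slide": [0, 0.001, 0.1], "spin": 0.363}, {"gripper": 0.08, "slide": [0, 0.001, 0.13], "spin": 0.363}, {"gripper": 0.08, "slide": [0, 0.001, 0.155], "spin": 0.363}, {"gripper": 0.08, "slide": [0, 0.001, 0.165], "spin": 0.363}, {"gripper": 0.08, "slide": [0, 0.001, 0.165], "spin": 0.363}]}}

```text
time_s: 11.4
ee_pos: [0.4576, 0.0553, 0.2142]
eef_rot: [-3.138, 0.0, 1.579]
force: [0.0, -1.2, 0.9]
grip_width: 0.08
grip_force: 0.0
```

```bash
python3 -c "
from h import *
go(.457,.025,.214,np.pi/2)
go(.459,-.309+.0605,.214,np.pi/2)"
```

```text
t 11.4 q [0.04 0.37 1.93 0.   0.84 0.03] slide [-0.0303 -0.0009  0.0002] spin 0.008 F [ 0.  -1.2  0.9] rot [-3.138  0.     1.579]
t 11.4 q [0.04 0.37 1.93 0.   0.84 0.03] slide [-3.038e-01 -1.000e-03  2.000e-04] spin 0.008 F [ 0.  -1.2  0.9] rot [-3.138  0.     1.579]
```

Call:
{"method": "jog_arm", "body": {"rows": [{"gripper": 0.08, "slide": [-0.012, 0, 0], "spin": 0}, {"gripper": 0.08, "slide": [-0.024, 0, 0], "spin": 0}, {"gripper": 0.08, "slide": [-0.03, 0, 0], "spin": 0}, {"gripper": 0.08, "slide": [-0.036, 0, 0], "spin": 0}, {"gripper": 0.08, "slide": [-0.042, 0, 0], "spin": 0}, {"gripper": 0.08, "slide": [-0.05, 0, 0], "spin": 0}, {"gripper": 0.08, "slide": [-0.06, 0, 0], "spin": 0}, {"gripper": 0.08, "slide": [-0.07, 0, 0], "spin": 0}]}}

```text
time_s: 12.2
ee_pos: [0.4589, -0.0151, 0.2161]
eef_rot: [3.141, -0.0, 1.579]
force: [0.8, 5.0, 4.6]
grip_width: 0.0798
grip_force: 2.6
```

Call:
{"method": "jog_arm", "body": {"rows": [{"gripper": 0.08, "slide": [-0.01, 0, 0], "spin": 0}, {"gripper": 0.08, "slide": [-0.02, 0, 0], "spin": 0}, {"gripper": 0.08, "slide": [-0.03, 0, 0], "spin": 0}, {"gripper": 0.08, "slide": [-0.04, 0, 0], "spin": 0}, {"gripper": 0.08, "slide": [-0.05, 0, 0], "spin": 0}, {"gripper": 0.08, "slide": [-0.06, 0, 0], "spin": 0}, {"gripper": 0.08, "slide": [-0.066, 0, 0], "spin": 0}, {"gripper": 0.08, "slide": [-0.07, 0, 0], "spin": 0}]}}

```text
time_s: 13.0
ee_pos: [0.4593, -0.085, 0.2159]
eef_rot: [3.141, -0.0, 1.579]
force: [-0.1, 5.6, 4.8]
grip_width: 0.0803
grip_force: 3.0
```

```bash
cat >> h.py <<'E'
def dish(cx,cy):
    for cam in ("top","scene"):
        p,W=cloud(cam); save("d_"+cam,p); x,y,z=np.moveaxis(W,-1,0)
        b=(np.hypot(x-cx,y-cy)<.1)&(z>.056)&(z<.064); Q=W[b][:,:2]
        for r in (.012,.006,.004,.004):
            c=circ(Q) if r==.012 else c
            Q=W[b][:,:2]; Q=Q[np.abs(np.hypot(*(Q-c[:2]).T)-.064)<r]; c=circ(Q)
        print(cam,"dish",c,len(Q))
E
python3 -c "
from h import *
o=telemetry.get_obs(); e=o['ee_pos']; dish(e[0],e[1]-.06)
go(.459,-.309+.0605,.214,np.pi/2)"
```

```text
top dish [ 0.4597 -0.1451  0.0616] 45
scene dish [ 0.4614 -0.1456  0.0637] 249
t 13.1 q [-0.26  0.38  1.91 -0.    0.84 -0.27] slide [-0.1635 -0.0015  0.0018] spin 0.008 F [0.2 0.3 0.3] rot [3.141 0.    1.579]
```

Call:
{"method": "jog_arm", "body": {"rows": [{"gripper": 0.08, "slide": [-0.008, -0.001, 0], "spin": 0.008}, {"gripper": 0.08, "slide": [-0.018, -0.001, 0], "spin": 0.008}, {"gripper": 0.08, "slide": [-0.03, -0.001, 0], "spin": 0.008}, {"gripper": 0.08, "slide": [-0.042, -0.001, 0], "spin": 0.008}, {"gripper": 0.08, "slide": [-0.054, -0.001, 0], "spin": 0.008}, {"gripper": 0.08, "slide": [-0.066, -0.001, 0], "spin": 0.008}, {"gripper": 0.08, "slide": [-0.078, -0.001, 0], "spin": 0.008}, {"gripper": 0.08, "slide": [-0.09, -0.001, 0], "spin": 0.008}]}}

```text
time_s: 13.9
ee_pos: [0.4589, -0.1757, 0.2157]
eef_rot: [-3.141, -0.0, 1.571]
force: [-0.6, 3.8, 2.3]
grip_width: 0.0796
grip_force: 1.7
```

Call:
{"method": "jog_arm", "body": {"rows": [{"gripper": 0.08, "slide": [-0.012, 0, 0], "spin": 0}, {"gripper": 0.08, "slide": [-0.024, 0, 0], "spin": 0}, {"gripper": 0.08, "slide": [-0.036, 0, 0], "spin": 0}, {"gripper": 0.08, "slide": [-0.048, 0, 0], "spin": 0}, {"gripper": 0.08, "slide": [-0.058, 0, 0], "spin": 0}, {"gripper": 0.08, "slide": [-0.066, 0, 0], "spin": 0}, {"gripper": 0.08, "slide": [-0.07, 0, 0], "spin": 0}, {"gripper": 0.08, "slide": [-0.072, 0, 0], "spin": 0}]}}

```text
time_s: 14.7
ee_pos: [0.459, -0.2469, 0.2157]
eef_rot: [-3.141, -0.0, 1.571]
force: [-0.8, 3.4, 0.5]
grip_width: 0.08
grip_force: 1.7
```

```bash
python3 -c "
from h import *
o=telemetry.get_obs(); e=o['ee_pos']; print(e); dish(e[0],e[1]-.06)"
```

```text
[ 0.45895646 -0.24692502  0.21570286]
top dish [0. 0. 0.] 0
scene dish [ 0.4599 -0.3069  0.0638] 243
```

Call:
{"method": "jog_arm", "body": {"rows": [{"gripper": 0.08, "slide": [0.015, 0, 0], "spin": 0}, {"gripper": 0.08, "slide": [0.03, 0, 0], "spin": 0}, {"gripper": 0.08, "slide": [0.03, 0, -0.03], "spin": 0}, {"gripper": 0.08, "slide": [0.03, 0, -0.075], "spin": 0}, {"gripper": 0.08, "slide": [0.03, 0, -0.12], "spin": 0}, {"gripper": 0.08, "slide": [0.03, 0, -0.16], "spin": 0}, {"gripper": 0.08, "slide": [0.0, 0, -0.16], "spin": -0.15}, {"gripper": 0.08, "slide": [-0.03, 0, -0.16], "spin": -0.3}]}}

```text
time_s: 15.6
ee_pos: [0.4592, -0.2755, 0.3773]
eef_rot: [3.14, 0.002, 1.879]
force: [0.7, 0.2, -0.3]
grip_width: 0.0802
grip_force: 0.0
```

```bash
python3 -c "
from h import *
go(.366,-.309,.375,np.pi)
dish(.459,-.307)"
```

```text
t 15.6 q [-0.61  0.29  1.6  -0.    1.25 -0.92] slide [-0.0036 -0.099   0.0021] spin -1.263 F [ 0.7  0.2 -0.3] rot [3.140e+00 2.000e-03 1.879e+00]
top dish [ 0.4595 -0.3042  0.0637] 139
scene dish [ 0.4601 -0.307   0.0636] 339
```

Call:
{"method": "jog_arm", "body": {"rows": [{"gripper": 0.08, "slide": [-0.0036, -0.1, 0.002], "spin": -1.263}, {"gripper": 0.08, "slide": [-0.0036, -0.1, 0.002], "spin": -1.263}, {"gripper": 0.08, "slide": [-0.0036, -0.1, 0.002], "spin": -1.263}, {"gripper": 0.08, "slide": [-0.0036, -0.1, 0.002], "spin": -1.263}, {"gripper": 0.08, "slide": [-0.0036, -0.1, 0.002], "spin": -1.263}, {"gripper": 0.08, "slide": [-0.0036, -0.1, 0.002], "spin": -1.263}, {"gripper": 0.08, "slide": [-0.0036, -0.1, 0.002], "spin": -1.263}, {"gripper": 0.08, "slide": [-0.0036, -0.1, 0.002], "spin": -1.263}]}}

```text
time_s: 16.5
ee_pos: [0.3649, -0.3081, 0.3735]
eef_rot: [3.141, -0.0, 3.057]
force: [0.2, 0.6, 0.5]
grip_width: 0.0797
grip_force: 0.0
```

```bash
python3 -c "
from h import *
go(.366,-.3103,.214,np.pi)"
```

```text
t 16.5 q [-0.78  0.17  1.76  0.    1.21 -2.26] slide [-0.0014 -0.0022  0.1595] spin -0.085 F [0.2 0.6 0.5] rot [ 3.141 -0.     3.057]
```

Call:
{"method": "jog_arm", "body": {"rows": [{"gripper": 0.08, "slide": [-0.001, -0.002, 0.03], "spin": -0.085}, {"gripper": 0.08, "slide": [-0.001, -0.002, 0.07], "spin": -0.085}, {"gripper": 0.08, "slide": [-0.001, -0.002, 0.11], "spin": -0.085}, {"gripper": 0.08, "slide": [-0.001, -0.002, 0.14], "spin": -0.085}, {"gripper": 0.08, "slide": [-0.001, -0.002, 0.155], "spin": -0.085}, {"gripper": 0.08, "slide": [-0.001, -0.002, 0.1595], "spin": -0.085}, {"gripper": 0.08, "slide": [-0.001, -0.002, 0.1595], "spin": -0.085}]}}

```text
time_s: 17.2
ee_pos: [0.3656, -0.3108, 0.2142]
eef_rot: [3.141, -0.0, 3.137]
force: [0.2, 0.1, 0.0]
grip_width: 0.08
grip_force: 0.0
```

```bash
python3 -c "
from h import *
go(.5178,-.3103,.214,np.pi)"
```

```text
t 17.2 q [-0.78  0.41  1.88  0.    0.85 -2.35] slide [-1.522e-01  1.300e-03  1.000e-04] spin -0.005 F [0.2 0.1 0. ] rot [ 3.141 -0.     3.137]
```

Call:
{"method": "jog_arm", "body": {"rows": [{"gripper": 0.08, "slide": [-0.012, 0.001, 0], "spin": -0.005}, {"gripper": 0.08, "slide": [-0.024, 0.001, 0], "spin": -0.005}, {"gripper": 0.08, "slide": [-0.03, 0.001, 0], "spin": -0.005}, {"gripper": 0.08, "slide": [-0.036, 0.001, 0], "spin": -0.005}, {"gripper": 0.08, "slide": [-0.043, 0.001, 0], "spin": -0.005}, {"gripper": 0.08, "slide": [-0.052, 0.001, 0], "spin": -0.005}, {"gripper": 0.08, "slide": [-0.062, 0.001, 0], "spin": -0.005}, {"gripper": 0.08, "slide": [-0.072, 0.001, 0], "spin": -0.005}]}}

```text
time_s: 18.0
ee_pos: [0.4382, -0.3111, 0.2143]
eef_rot: [-3.142, 0.0, -3.141]
force: [-3.6, -0.4, 1.7]
grip_width: 0.08
grip_force: 2.1
```

Call:
{"method": "jog_arm", "body": {"rows": [{"gripper": 0.08, "slide": [-0.01, 0, 0], "spin": 0}, {"gripper": 0.08, "slide": [-0.02, 0, 0], "spin": 0}, {"gripper": 0.08, "slide": [-0.03, 0, 0], "spin": 0}, {"gripper": 0.08, "slide": [-0.04, 0, 0], "spin": 0}, {"gripper": 0.08, "slide": [-0.05, 0, 0], "spin": 0}, {"gripper": 0.08, "slide": [-0.058, 0, 0], "spin": 0}, {"gripper": 0.08, "slide": [-0.063, 0, 0], "spin": 0}, {"gripper": 0.08, "slide": [-0.066, 0, 0], "spin": 0}]}}

```text
time_s: 18.8
ee_pos: [0.5037, -0.311, 0.2142]
eef_rot: [3.142, -0.0, -3.141]
force: [-5.0, -0.4, 3.6]
grip_width: 0.08
grip_force: 2.6
```

```bash
python3 -c "
from h import *
go(.5178,-.3103,.214,np.pi)
e=telemetry.get_obs()['ee_pos'];print(e);dish(e[0]+.06,e[1])"
```

```text
t 18.8 q [-0.61  0.61  1.55 -0.    0.98 -2.19] slide [-0.0141  0.0006  0.0002] spin 0.001 F [-5.  -0.4  3.6] rot [ 3.142 -0.    -3.141]
[ 0.50371612 -0.3109567   0.21417368]
top dish [ 0.5622 -0.3064  0.0635] 129
scene dish [ 0.5631 -0.3095  0.0637] 429
```

View pics/d_scene.png

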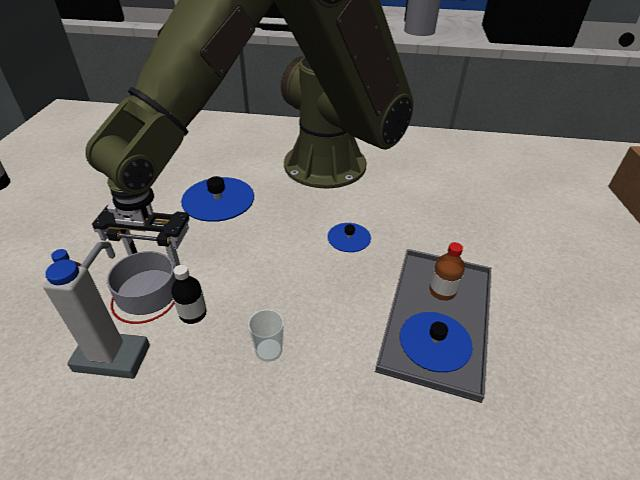

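The dish at (143,282) is nearly on the ring, about 16 mm short, and all the bottles are upright. I'll finish slowly.

Call:
{"method": "jog_arm", "body": {"rows": [{"gripper": 0.08, "slide": [-0.004, -0.0005, 0], "spin": 0}, {"gripper": 0.08, "slide": [-0.008, -0.0005, 0], "spin": 0}, {"gripper": 0.08, "slide": [-0.012, -0.0005, 0], "spin": 0}, {"gripper": 0.08, "slide": [-0.0145, -0.0005, 0], "spin": 0}, {"gripper": 0.08, "slide": [-0.016, -0.0005, 0], "spin": 0}, {"gripper": 0.08, "slide": [-0.016, -0.0005, 0], "spin": 0}, {"gripper": 0.08, "slide": [-0.016, -0.0005, 0], "spin": 0}]}}

```text
time_s: 19.6
ee_pos: [0.5194, -0.3115, 0.2143]
eef_rot: [-3.141, 0.0, -3.141]
force: [0.2, 0.6, 0.8]
grip_width: 0.0801
grip_force: 0.3
```

```bash
python3 -c "
from h import *
e=telemetry.get_obs()['ee_pos'];print(e);dish(e[0]+.06,e[1]);dish(e[0]+.06,e[1])"
```

```text
[ 0.51942099 -0.31145998  0.21428019]
top dish [ 0.5787 -0.3071  0.0632] 118
scene dish [ 0.5789 -0.31    0.0637] 440
top dish [ 0.5785 -0.3069  0.0632] 126
scene dish [ 0.579  -0.31    0.0638] 437
```

Both cameras put the dish within 1 mm of the ring. I'll back off and up, and check once more.

Call:
{"method": "jog_arm", "body": {"rows": [{"gripper": 0.08, "slide": [0.015, 0, 0], "spin": 0}, {"gripper": 0.08, "slide": [0.04, 0, 0], "spin": 0}, {"gripper": 0.08, "slide": [0.07, 0, 0], "spin": 0}, {"gripper": 0.08, "slide": [0.09, 0, -0.03], "spin": 0}, {"gripper": 0.08, "slide": [0.1, 0, -0.07], "spin": 0}, {"gripper": 0.08, "slide": [0.1, 0, -0.11], "spin": 0}, {"gripper": 0.08, "slide": [0.1, 0, -0.15], "spin": 0}, {"gripper": 0.08, "slide": [0.1, 0, -0.15], "spin": 0}]}}

```text
time_s: 20.6
ee_pos: [0.4195, -0.3118, 0.3697]
eef_rot: [-3.136, 0.007, -3.141]
force: [-0.1, -0.2, 0.6]
grip_width: 0.08
grip_force: 0.0
```

```bash
python3 -c "
from h import *
dish(.579,-.31); p,W=cloud('scene'); x,y,z=np.moveaxis(W,-1,0)
m=(p[...,2]>100)&(p[...,0]<90)&(np.hypot(x-.61,y-.29)<.1)&(z>.015); print('lid',rimfit(W,m),np.nanmedian(z[m]))
"
```

```text
top dish [ 0.5782 -0.3071  0.0636] 354
scene dish [ 0.5792 -0.3101  0.0636] 430
lid (array([0.6104, 0.291 , 0.0672]), 36) 0.020897041554758713
```

View pics/d_top.png

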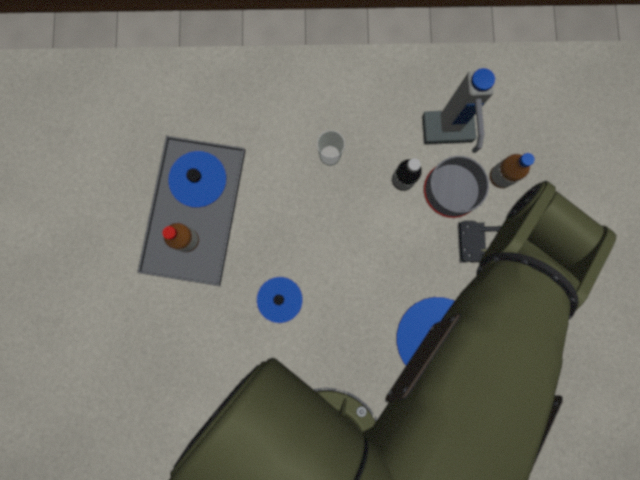

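The dish stands on the ring at (455,187), the lid is on the pad at (197,180), and the bottles and beaker haven't moved. Handing in.

```bash
python3 -c "
from h import *
print(workorder.hand_in())"
```

```text
the job is handed in; nothing more can be done
None
```

I handed the job in at about 21 s: the lid is on the green pad, knob up, and the open dish is on the red ring, both centred to about 1 mm by the cameras. The bottles and beaker are still standing where they were.

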